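Level the tablet-counting scale and hold it on its foot

ROBOT

A 7-joint arm with a two-finger parallel gripper is mounted at the origin on the work surface. World frame = base frame: x ahead of the robot, y to its left, z up, the work surface at z = 0. Lengths are in m, angles in rad, forces in N, time in s.
With the tool pointing down it reaches from about 0.425 to 0.925 m from the base axis. Payload 6.8 kg.
Tool frame: the origin (TCP) lies on the front face of the gripper's body, between the roots of the fingers; the fingertips stand 73 mm ahead of it and the grasp point (between the pads) lies 54 mm ahead of it (tcp_to_tips is the distance from the TCP to the fingertips, in m); z points along the fingers, x is the direction in which the jaws open and shut, and the axes are right-handed (so a half turn about z gives the same grasp; the last joint's range is limited). The gripper opens to 85 mm and grips with 20 to 120 N. Pads are 22 mm wide; open, the fingers measure 114 mm over their backs; the gripper's body (76 mm by 85 mm) begins 54 mm behind the grasp point. The pads swing forward as they close: fully open they stand 13 mm farther back than shut.
Start: joints at [-1.302, 0.477, 0.022, 1.555, -0.011, 1.109, -0.083], TCP at [0.248, 0.628, 0.304] pointing down, gripper open.
Joint ranges: [-2.96, 2.96], [-0.34, 2.1], [-1.41, 1.46], [0.24, 2.44], [-1.37, 4.51], [0.17, 1.92], [-2.96, 2.96]. Speed limits (rad/s): [2.39, 2.39, 3.14, 3.14, 3.14, 3.14, 3.14].

INTERFACE

Orientations are given as a unit quaternion [w, x, y, z].
In Python, from station import get_obs, read_camera, hand_in, look_for, silhouettes, tcp_to_tips gives the robot as it stands. The module is installed in compiled form; this text tells all that it offers.
- The arm moves only by the tool apply_moves, never from a script. Its argument "moves" is a list of rows, each a list of 3 entries, a list of its own where there are three numbers: the shift along the tool's x, y, z in units of 25 mm (1.0 is 25 mm), then the turn, a rotation vector about the tool's x, y, z in units of 10 degrees (1.0 is 10 degrees), then the gripper's target within -1 to 1 (fully open at 1, half-way at 0, shut at -1). In form: [[[dx, dy, dz], [rx, ry, rz], jaw], ...]. A call has 1 to 20 rows; each row is the pose to reach, as a shift and turn from the pose commanded when the call began, along the tool's axes at that moment; what a row does not reach only later rows make up. A row lasts 1/8 s, in which the tool goes at most 62.5 mm and 10.7 degrees, less where a joint would pass 70% of its speed; a pose out of reach is approached as far as the arm can. A call with a gripper value outside its range is refused whole. The fingers move at their own pace and stop on an object; "force" is the grip in N (left out, the last holds). Time passes only in rows, so rows that repeat a pose let the fingers close. It gives the time, the measured TCP pose, the force and the opening at its end, in the units of the state.
- get_obs(): the state, without advancing time (a new reading comes with each control period).
- read_camera(name): name is "scene" or "top" or "wrist"; returns a dict with "color" (480x640x3 uint8, red, green, blue), "mtx" (3x3 intrinsics, pixels), "eye" and "rotation" of the camera in the world; the wrist camera has in their place "hand_eye" (4x4, takes a point from camera to tool coordinates, whose origin is the TCP and whose axes are the tool frame's). Camera axes: x right, y up, looking along -z (the intrinsics and any distortion apply to the point x, -y, -z); pixel columns grow to the right and rows downward; lengths in m; the calibration is good to about 2 mm. A picture is of the moment at which its call begins: read the wrist's pose just before it. There is no depth.
- hand_in(): hands the job in, once; it reports no verdict.
Trained networks look in the newest picture that a camera, given by its name, has taken for a name from the list of things; names that differ only in an ending like _2 or _b are one class to them, and where a whole thing is asked for, a point or a joint stands for the part that bears it (a point fixed in the world has none). Each returns a list of dicts, best first, with "conf" (0 to 1); they miss things now and then, are a little off and sometimes report something else, mostly with a low value. They report only what shows in the picture. A call takes as long as a camera call. They do not tell look-alikes from the thing itself.
- look_for(camera, query): "pixel" ([row, column] in pixels, amid what is visible of it).
- silhouettes(camera, query): "mask" (480x640 bool, what is visible of it) and "pixel" ([row, column] in pixels, amid what is visible of it).
The state is a dict: "t": time; "q": joint angles; "joint_vel": joint speeds; "joint_torque": joint torques, N m; "eef_pos": TCP position; "tool_rot": TCP orientation; "contact_force": force on the tool from outside, world axes, zero at the start; "torque": the same for the moment, N m; "gripper_width": opening from 0.0 (shut) to 1.0 (fully open).
Only numpy, scipy, OpenCV 4.12 (cv2) and the standard library are available. Lean on these libraries where they do the work, as an engineer would, in place of code of your own. Each camera call takes 0.05 s, during which the arm holds its last target.

TASK

Wake the counting scale on the cedar stool with the round key on its console, then, once that key is released, press the bar-shaped key for levelling mode; push each right down and never push the square key (it wipes the count). Then take the scale's levelling knob, press the sprung front of the scale down until its foot bears on the coaster, and turn the knob until the bubble in the vial lies between its two lines. Finish while still holding the knob and pressing it down, bubble centred, with everything else left where it stands.

Things in the scene. Friction and masses are not known exactly. Their poses are not given: they have to be found in the camera images.
- stool: low square cedar stool standing on the table, 560 x 560 mm, 100 mm high; origin under its centre. Scale, console, coasters, rack, cup and bottle stand on its top (100 mm above the table). Scale and console stand on its left and right halves, either way round.
- scale: fixed base of the tablet-counting scale; origin at stool-top height under its middle; x points from the knob end to the hinged end, z up. It carries the white tilting body, 260 mm (x -145 to +115) by 170 mm (y +-85), its top 62 mm above the stool. Levelling knob at x -85, y 0; steel pan 100 mm across at x +37, y -28; bubble vial along x at x +33, y +58 mm.
- platform (a joint): tilt of the white scale body in rad, -0.03 to 0.03, about a level y axis at scale x +85 mm, 35 mm above the stool: 0 level, positive knob end up. A spring holds it at 0.03. Pushing straight down on the knob with 5 to 8 N moves it until the foot meets the coaster; then it stops rigidly. 10 to 14 N in all seats the foot firmly.
- bubble (a joint): place of the bubble in its vial in m along scale x: 0 centred, positive towards the knob end (it runs to the high end, 1.5 mm per 0.001 rad of tilt; 0.045 unpressed). White bubble 16 x 11 mm in a dark window 118 x 20 mm; two white cross lines, inner faces 12 mm either side of the middle: the bubble lies between them when within 4 mm of 0.
- vial_mid (a point): middle of the vial's top face (between the two lines), on the tilting body; x along the vial towards the hinge, z up.
- knob (a joint): turn of the levelling knob in rad, positive clockwise from above. Clockwise drives the foot down 2.5 mm per rad: the knob end of the pressed scale, knob too, rises as much and the bubble moves 22 mm towards the knob end per rad. Stiff thread (0.08 N m), stays where left; range -1.9 to 1.9. A turn of about 0.4 to 1.2 rad is needed, either way.
- knob_grip (a point): point on the knob's axis at mid height of its grip bar; x along the bar, y across it, z up the axis. Bar 52 mm long, 14 mm thick, 30 mm high (15 mm above and below), standing on a round flange 68 mm across that turns with it: fingertips can bear on the flange to press. Flange top 74 mm above the stool when level, 5 mm more unpressed.
- foot (a joint): extension of the levelling foot in m, 0.0025 times the knob's value; positive is down. The foot is a steel rod with a rubber pad 26 mm across, directly below the knob.
- console: fixed console of the scale, white box 240 mm (x) by 105 mm, 36 mm high, with a blank display at its far end; origin under it at stool-top height, 12 mm short of its middle; the three keys stand along its x at -64, 0 and +64 mm, in any order.
- round_key_top (a point): middle of the top of the round key, 28 mm across; 17 mm above the console. Keys move straight down.
- round_key (a joint): travel of the round key in m, 0 up, 0.006 right down; spring 1.5 N at first, 5 N right down; springs back.
- bar_key_top (a point): middle of the top of the bar-shaped key, 14 mm (x) by 56 mm (y); 17 mm above the console.
- bar_key (a joint): travel of the bar-shaped key, as for the round key.
- square_key_top (a point): middle of the top of the square key, 26 x 26 mm; 17 mm above the console. Not to be pushed.
- square_key (a joint): travel of the square key, as for the round key.
- thin_coaster: loose round stone coaster 80 mm across, 8 mm thick; origin under its centre. One coaster lies under the scale's foot, the other at the back of the stool, either way round.
- thick_coaster: loose round stone coaster 80 mm across, 12 mm thick; origin under its centre.
- rack: wooden rack, 85 x 150 mm, 62 mm high, five slots with upright blister sleeves to 104 mm high; origin under its centre. Leave alone.
- cup: glass medicine cup, 44 mm across, 45 mm high, between scale and console; origin under its centre. Leave alone.
- bottle: orange plastic bottle with flip-top lid, 44 mm across, 80 mm high; origin under its centre. Leave alone.
- spatula: counting spatula 150 mm long, on the table right of the stool. Leave alone.
- organiser: pill organiser 190 x 50 mm, 25 mm high, on the table left of the stool. Leave alone.
- jar: amber glass jar, 60 mm across, 85 mm high, on the table right of the stool. Leave alone.
Not all that is in view belongs to the job. What is shaped like the thick_coaster but green is not meant.

How it is judged:
By the outcome, as a careful person would: the job done as asked, in the order asked, and still so for the second after the job is handed in, while the arm keeps its last pose, push and grip.
It also fails if it takes over 54 s, if anything falls off the work surface, if the arm or the gripper's body presses on something with over 40 N, if the wrist force passes 120 N, or if a joint passes its speed limit or range.

## Working session

There is one attempt and no reset: what is moved stays moved. The work goes in short steps, Python scripts to look and compute and a tool call to move; the robot and the scene stay as the last step left them, time stands still between calls to the robot, and variables do not carry over. Pictures are saved under pics/ and viewed, and the job is handed in when it is done.

Besides the shell and the picture viewer there is one more tool, called after "Emit:" by a JSON object that holds its "name" and its "arguments". apply_moves: Moves the arm, as the interface text tells. Its arguments: {"type":"object","properties":{"moves":{"type":"array"},"force":{"type":"number"}},"required":["moves"]}

```bash
mkdir -p pics; ls; cat > h.py <<'E'
import numpy as np, cv2
from station import *
from scipy.spatial.transform import Rotation as R
def save(cam,fn):
    c=read_camera(cam); cv2.imwrite('pics/'+fn,c['color'][:,:,::-1]); return c
def ray(c,px,obs=None):
    r,cc=px
    K=np.array(c['mtx']); d=np.linalg.inv(K)@np.array([cc,r,1.]); d=np.array([d[0],-d[1],-d[2]])
    if 'eye' in c: return np.array(c['eye']), np.array(c['rotation'])@d
    H=np.array(c['hand_eye']); w,x,y,z=obs['tool_rot']; T=R.from_quat([x,y,z,w]).as_matrix()
    return np.array(obs['eef_pos'])+T@H[:3,3], T@H[:3,:3]@d
def atz(c,px,z,obs=None):
    e,d=ray(c,px,obs); return e+d*(z-e[2])/d[2]
def proj(c,p,obs=None):
    K=np.array(c['mtx'])
    if 'eye' in c: e=np.array(c['eye']);M=np.array(c['rotation'])
    else:
        H=np.array(c['hand_eye']); w,x,y,z=obs['tool_rot']; T=R.from_quat([x,y,z,w]).as_matrix()
        e=np.array(obs['eef_pos'])+T@H[:3,3]; M=T@H[:3,:3]
    v=M.T@(np.array(p)-e); u=K@np.array([v[0],-v[1],-v[2]]); return u[1]/u[2],u[0]/u[2]
E
python3 - <<'E'
from h import *
o=get_obs(); print(o)
for n in ['scene','top','wrist']:
    c=save(n,n+'0.png'); print(n,{k:np.round(v,3).tolist() for k,v in c.items() if k!='color'})
for q in ['knob_grip','vial_mid','round_key_top','bar_key_top','square_key_top','console','scale','thick_coaster','thin_coaster','cup','rack','bottle']:
    print(q,[(np.round(d['pixel']).tolist(),round(d['conf'],2)) for d in look_for('top',q)])
E
```

```text
pics
{'t': 0.0, 'q': array([-1.30210432,  0.47783156,  0.02235299,  1.55648479, -0.01150411,
        1.10932411, -0.08312954]), 'joint_vel': array([-0.00079448,  0.00076952,  0.00025187, -0.00077129, -0.00112402,
       -0.00012096, -0.00079082]), 'joint_torque': array([-6.62956222e-05, -5.96434522e+01,  1.60789076e+00, -2.81192476e+01,
        1.25276449e-02,  9.23612126e-03,  3.23968436e-05]), 'eef_pos': array([0.24819504, 0.62719601, 0.30289069]), 'tool_rot': array([ 5.98715738e-04,  8.27030384e-01,  5.62156404e-01, -7.50061386e-04]), 'contact_force': array([ 0.02532007,  0.04220052, -0.08266043]), 'torque': array([-0.00242047,  0.00703207, -0.00758808]), 'gripper_width': 0.9970461817856455}
scene {'mtx': [[513.959, 0.0, 320.082], [0.0, 513.959, 247.335], [0.0, 0.0, 1.0]], 'eye': [1.099, 0.887, 0.768], 'rotation': [0.212, 0.123, 0.473, 0.846]}
top {'mtx': [[518.697, 0.0, 316.677], [0.0, 518.697, 238.3], [0.0, 0.0, 1.0]], 'eye': [0.433, -0.004, 1.206], 'rotation': [0.714, 0.06, -0.05, -0.696]}
wrist {'mtx': [[360.741, 0.0, 318.455], [0.0, 360.741, 239.446], [0.0, 0.0, 1.0]], 'hand_eye': [[1.0, 0.0, -0.0, 0.0], [0.0, -0.963, -0.27, -0.07], [-0.0, 0.27, -0.963, -0.07], [0.0, 0.0, 0.0, 1.0]]}
knob_grip [([299.0, 234.0], 0.89)]
vial_mid [([264.0, 237.0], 0.67)]
round_key_top [([300.0, 397.0], 0.64)]
bar_key_top [([298.0, 396.0], 0.75), ([239.0, 388.0], 0.56)]
square_key_top [([268.0, 395.0], 0.74)]
console [([258.0, 388.0], 0.78), ([317.0, 473.0], 0.43)]
scale [([268.0, 238.0], 0.64)]
thick_coaster [([190.0, 152.0], 0.84), ([154.0, 263.0], 0.6)]
thin_coaster [([299.0, 395.0], 0.71)]
cup [([264.0, 317.0], 0.79), ([236.0, 386.0], 0.51)]
rack [([241.0, 386.0], 0.71), ([157.0, 330.0], 0.69)]
bottle [([168.0, 402.0], 0.6), ([239.0, 388.0], 0.37)]
```

```bash
python3 - <<'E'
s=open('h.py').read()
s=s.replace("np.array(c['rotation'])","qm(c['rotation'])")
s=s.replace("def save","def qm(q):\n    w,x,y,z=q; return R.from_quat([x,y,z,w]).as_matrix()\ndef save")
open('h.py','w').write(s)
import cv2
im=cv2.imread('pics/top0.png'); cv2.imwrite('pics/topc.png',cv2.resize(im[120:360,140:460],None,fx=2.5,fy=2.5,interpolation=cv2.INTER_CUBIC))
E
```

```text
(no output)
```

View pics/topc.png

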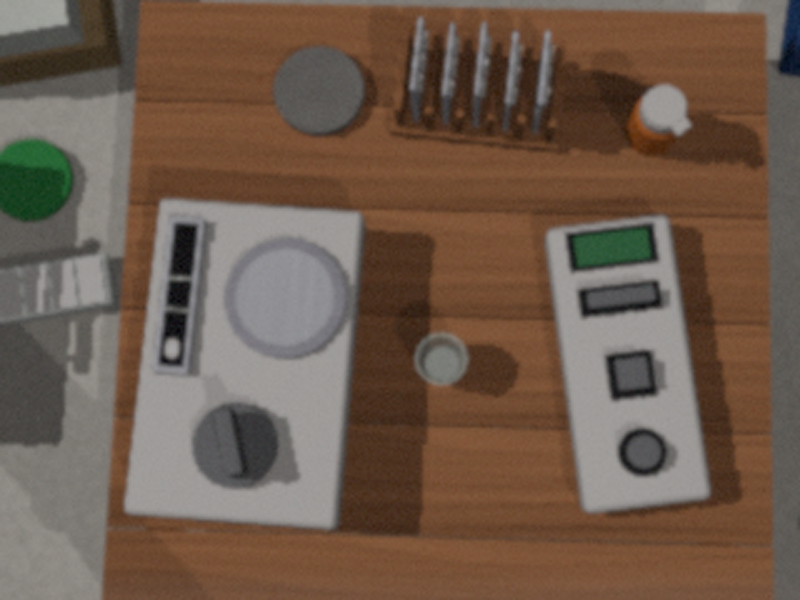

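View pics/scene0.png

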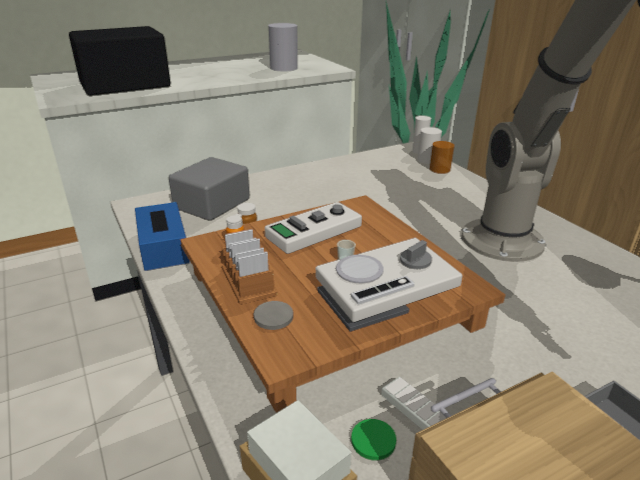

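View pics/top0.png

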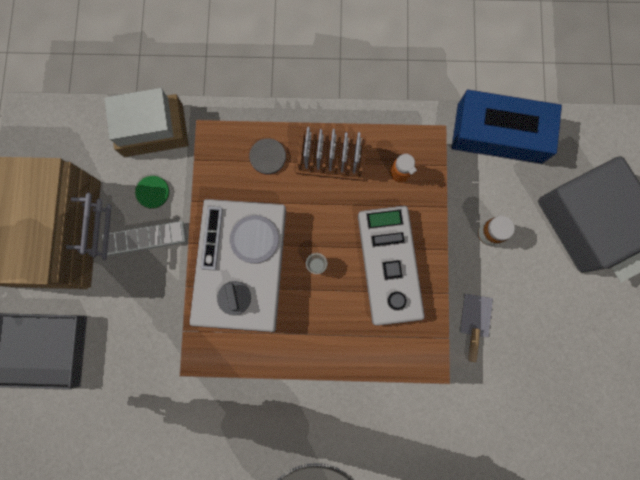

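```bash
python3 - <<'E'
from h import *
import pickle
c=read_camera('top'); s=read_camera('scene')
P={}
for n,px,z in [('round',(300.8,396.8),.153),('square',(269.6,392.4),.153),('bar',(239.2,388),.153),('knobtop',(297,234.5),.209),('vial',(237.5,211.5),.163)]:
    p=atz(c,px,z); P[n]=p; print(n,np.round(p,4), 'scene px',np.round(proj(s,p),1))
print(np.linalg.norm(P['round']-P['square']),np.linalg.norm(P['bar']-P['square']))
im=s['color'][190:330,200:500,::-1]; cv2.imwrite('pics/sc1.png',cv2.resize(im,None,fx=2.6,fy=2.6,interpolation=cv2.INTER_CUBIC))
for q in ['round_key_top','bar_key_top','square_key_top','knob_grip','vial_mid']:
    print(q,[(np.round(d['pixel']).tolist(),round(d['conf'],2)) for d in look_for('scene',q)])
print(tcp_to_tips)
o=get_obs();print(qm(o['tool_rot']))
E
```

```text
round [ 0.4745 -0.1528  0.153 ] scene px [206.4 338.6]
square [ 0.5373 -0.1438  0.153 ] scene px [213.  319.3]
bar [ 0.5996 -0.1345  0.153 ] scene px [219.8 299.2]
knobtop [0.4716 0.1653 0.209 ] scene px [243.  416.1]
vial [0.5929 0.2262 0.163 ] scene px [291.6 383.4]
0.06343280732878362 0.06299775899832931
round_key_top [([206.0, 337.0], 0.47), ([258.0, 413.0], 0.37)]
bar_key_top [([223.0, 295.0], 0.57)]
square_key_top [([217.0, 319.0], 0.48), ([222.0, 295.0], 0.38)]
knob_grip [([256.0, 418.0], 0.79), ([277.0, 384.0], 0.65)]
vial_mid [([275.0, 384.0], 0.91), ([257.0, 416.0], 0.58)]
0.0726
[[ 3.67927123e-01  9.29854630e-01  1.64436704e-06]
 [ 9.29854625e-01 -3.67927122e-01  9.27407599e-05]
 [ 8.68404321e-05 -3.25928187e-05 -9.99999996e-01]]
```

View pics/sc1.png

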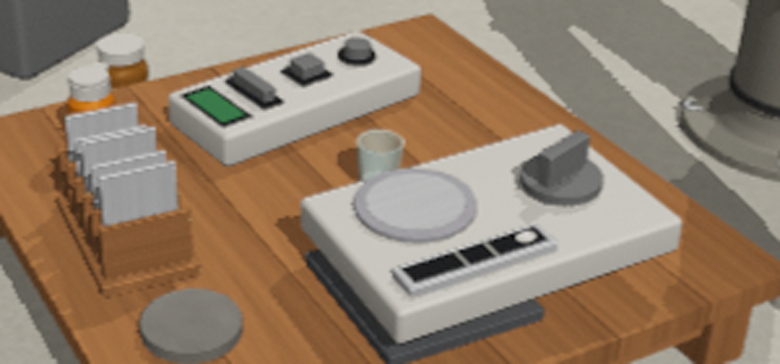

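Emit:
{"name": "apply_moves", "arguments": {"moves": [[[-1.5,1.4,-2],[0,0,0.5],-1],[[-3.5,3.2,-2],[0,0,1],-1],[[-5.5,5,-2],[0,0,1.5],-1],[[-7.5,6.8,-2],[0,0,2],-1],[[-9.5,8.6,-2],[0,0,2.5],-1],[[-11.5,10.4,-2],[0,0,3],-1],[[-13.5,12.2,-2],[0,0,3.5],-1],[[-15.5,14,-2],[0,0,4],-1],[[-17.5,15.8,-2],[0,0,4.5],-1],[[-19.5,17.6,-2],[0,0,5],-1],[[-21.5,19.4,-2],[0,0,5.5],-1],[[-23.4,21.2,-2],[0,0,6],-1],[[-24.4,22.1,-1],[0,0,6],-1],[[-24.4,22.1,-0.5],[0,0,6],-1],[[-24.4,22.1,-0.5],[0,0,6],-1]]}}

```text
t: 2.98
eef_pos: [0.537, -0.1453, 0.315]
tool_rot: [0.001, 0.997, 0.071, -0.001]
contact_force: [-0.7, 0.1, 0.4]
gripper_width: -0.002
```

```bash
python3 - <<'E'
from h import *
o=get_obs(); c=save('wrist','w1.png'); print(o['t'],o['eef_pos'],o['contact_force'],o['gripper_width'],qm(o['tool_rot']).round(3))
for q in ['round_key_top','bar_key_top','square_key_top']:
    for d in look_for('wrist',q): print(q,np.round(d['pixel'],1),round(d['conf'],2),atz(c,d['pixel'],.153,o).round(4))
for n,p in dict(r=[.4745,-.1528,.153],s=[.5373,-.1438,.153],b=[.5996,-.1345,.153]).items(): print(n,np.round(proj(c,p,o),1))
E
```

```text
2.975 [ 0.53695366 -0.14532064  0.31504216] [-0.66746159  0.06086755  0.41357259] -0.0024104460860081035 [[ 0.99   0.142 -0.003]
 [ 0.142 -0.99  -0.001]
 [-0.003  0.001 -1.   ]]
round_key_top [239.5 229.6] 0.57 [ 0.4759 -0.15    0.153 ]
bar_key_top [239.9 415.1] 0.81 [ 0.5983 -0.1326  0.153 ]
square_key_top [242.6 324.5] 0.66 [ 0.5389 -0.1431  0.153 ]
r [243.2 227.2]
s [243.3 322. ]
b [242.8 416.4]
```

View pics/w1.png

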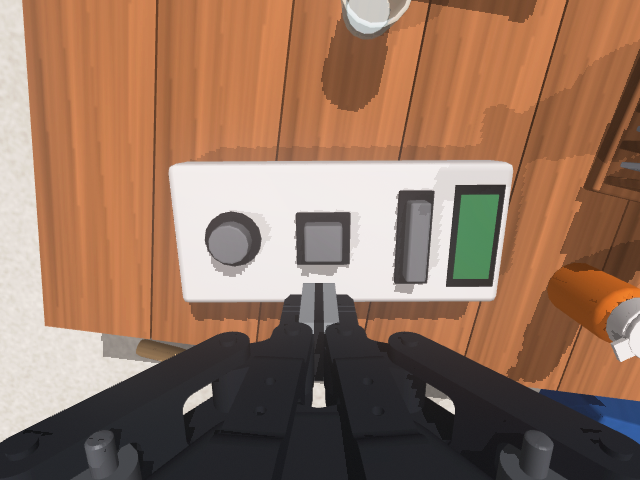

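Emit:
{"name": "apply_moves", "arguments": {"moves": [[[-1.5,-0.05,0.5],[0,0,0],-1],[[-2.5,-0.05,1.2],[0,0,0],-1],[[-2.5,-0.05,2.4],[0,0,0],-1],[[-2.5,-0.05,3.2],[0,0,0],-1],[[-2.5,-0.05,3.5],[0,0,0],-1],[[-2.5,-0.05,3.7],[0,0,0],-1],[[-2.5,-0.05,3.7],[0,0,0],-1]]}}

```text
t: 4.05
eef_pos: [0.4761, -0.1503, 0.2245]
tool_rot: [-0.0, 0.997, 0.074, 0.0]
contact_force: [-0.1, 1.5, 2.1]
gripper_width: -0.0
```

```bash
python3 - <<'E'
from h import *
o=get_obs(); c=save('wrist','w2.png'); print(o['t'],o['eef_pos'],o['contact_force'],o['gripper_width'])
E
```

```text
4.05 [ 0.47611001 -0.15026657  0.22445778] [-0.10662514  1.45891803  2.08287757] -0.0004707536403535532
```

View pics/w2.png

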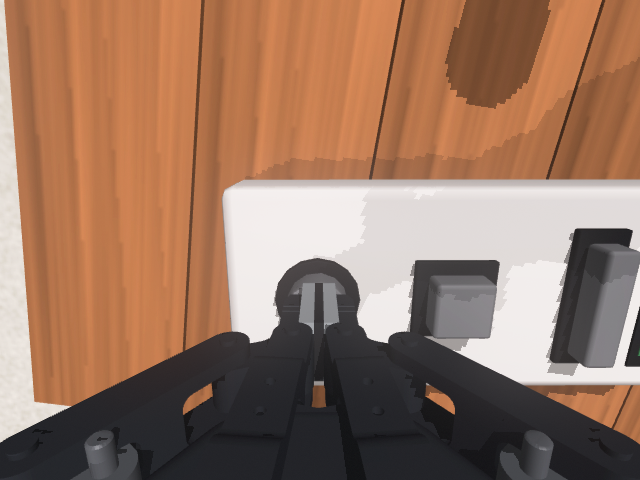

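Emit:
{"name": "apply_moves", "arguments": {"moves": [[[0,0,0.1],[0,0,0],-1],[[0,0,0.2],[0,0,0],-1],[[0,0,0.26],[0,0,0],-1],[[0,0,0.26],[0,0,0],-1]]}}

```text
t: 4.6
eef_pos: [0.4764, -0.1507, 0.2193]
tool_rot: [-0.001, 0.997, 0.073, 0.001]
contact_force: [-6.5, 4.8, 25.8]
gripper_width: 0.004
```

Emit:
{"name": "apply_moves", "arguments": {"moves": [[[0,0,-0.4],[0,0,0],-1],[[0,0,-1.5],[0,0,0],-1],[[0.5,0,-2.2],[0,0,0],-1],[[2.5,0,-2.4],[0,0,0],-1],[[4.5,0,-2.2],[0,0,0],-1],[[5.05,0,-1.6],[0,0,0],-1],[[5.05,0,-0.6],[0,0,0],-1],[[5.05,0,-0.1],[0,0,0],-1],[[5.05,0,0],[0,0,0],-1],[[5.05,0,0],[0,0,0],-1]]}}

```text
t: 5.85
eef_pos: [0.6002, -0.1325, 0.2195]
tool_rot: [-0.001, 0.997, 0.073, 0.0]
contact_force: [-6.9, 3.5, 18.2]
gripper_width: -0.004
```

```bash
python3 - <<'E'
from h import *
o=get_obs(); c=save('wrist','w3.png'); print(o['t'],o['eef_pos'],o['contact_force'],o['gripper_width'])
E
```

```text
5.85 [ 0.60019899 -0.13246727  0.21953523] [-6.90896512  3.48707896 18.23623525] -0.004021011372728565
```

View pics/w3.png

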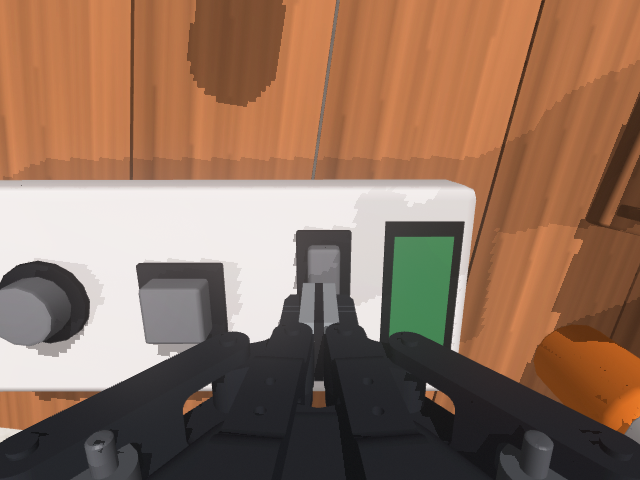

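Emit:
{"name": "apply_moves", "arguments": {"moves": [[[0,0,0.04],[0,0,0],-1],[[0,0,-0.5],[0,0,0],-1],[[0,0,-2.4],[0,0,0],-1],[[0,-1,-4.5],[0,0,-0.8],-1],[[-0.3,-3,-5.6],[0,0,-1.6],0],[[-0.7,-5,-5.6],[0,0,-2.6],1],[[-1.1,-7,-5.6],[0,0,-3.6],1],[[-1.5,-9,-5.6],[0,0,-4.6],1],[[-1.9,-11,-5.6],[0,0,-5.6],1],[[-2.2,-12.6,-5.6],[0,0,-6.6],1],[[-2.2,-12.6,-5.6],[0,0,-7.6],1],[[-2.2,-12.6,-5.6],[0,0,-8.5],1],[[-2.2,-12.6,-5.6],[0,0,-8.5],1],[[-2.2,-12.6,-5.6],[0,0,-8.5],1]]}}

```text
t: 7.65
eef_pos: [0.5001, 0.1708, 0.3575]
tool_rot: [0.0, 0.687, 0.727, 0.0]
contact_force: [0.6, -0.2, -0.3]
gripper_width: 1.002
```

```bash
python3 - <<'E'
from h import *
o=get_obs(); c=save('wrist','w4.png'); print(o['t'],o['q'].round(3),o['eef_pos'],o['contact_force'],o['gripper_width'],qm(o['tool_rot']).round(3))
for q in ['knob_grip','vial_mid','foot','bubble','thin_coaster','thick_coaster']:
    for d in look_for('wrist',q): print(q,np.round(d['pixel'],1),round(d['conf'],2),atz(c,d['pixel'],.194,o).round(4))
for n,p in dict(k=[.4716,.1653,.209],v=[.5929,.2262,.163]).items(): print(n,np.round(proj(c,p,o),1))
E
```

```text
7.65 [-0.706  0.183  0.299  1.856 -0.06   1.111  1.241] [0.50007889 0.1708287  0.35746465] [ 0.60473507 -0.20447715 -0.34565822] 1.0021506977257775 [[-0.056  0.998  0.   ]
 [ 0.998  0.056 -0.   ]
 [-0.     0.    -1.   ]]
knob_grip [195.7 323. ] 0.97 [0.466  0.1726 0.194 ]
knob_grip [247.  315.8] 0.23 [0.501  0.1698 0.194 ]
vial_mid [244.  313.9] 0.68 [0.4989 0.1684 0.194 ]
vial_mid [196.4 323.9] 0.2 [0.4664 0.1732 0.194 ]
bubble [299.3 388.3] 0.5 [0.5365 0.2228 0.194 ]
thick_coaster [104.8 161.5] 0.64 [0.4161 0.0714 0.194 ]
k [207.9 310.9]
v [345.9 378.1]
```

View pics/w4.png

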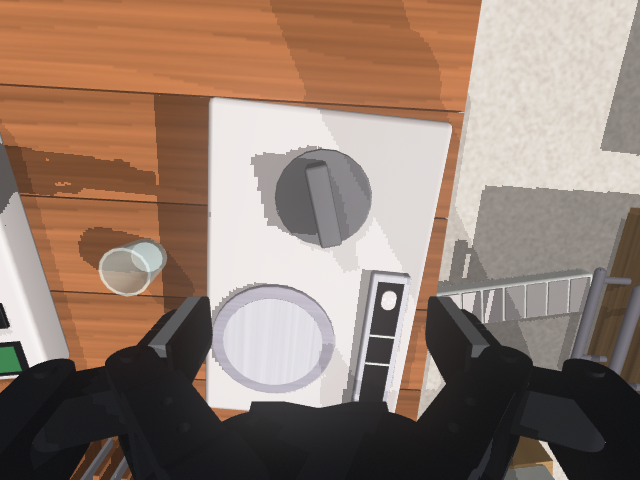

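```bash
python3 - <<'E'
import cv2
im=cv2.imread('pics/w4.png')[135:260,255:395]; im=cv2.resize(im,None,fx=5,fy=5,interpolation=cv2.INTER_CUBIC)
im=cv2.convertScaleAbs(im,alpha=1.6,beta=10)
cv2.imwrite('pics/w4c.png',im[:600])
E
```

```text
(no output)
```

View pics/w4c.png

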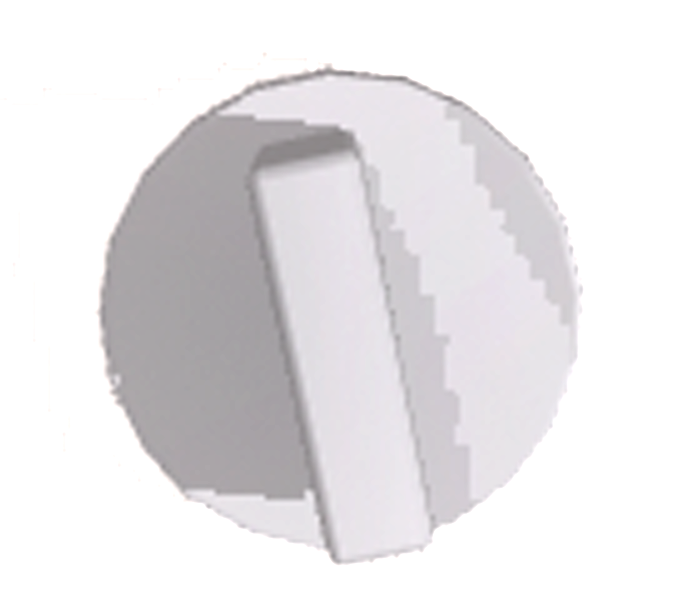

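```bash
python3 - <<'E'
from h import *
o=get_obs(); c=read_camera('wrist')
pts=[(255,178),(360,158),(430,540),(338,560)]
W=np.array([atz(c,(y/5+135,x/5+255),.209,o) for x,y in pts]); print(W.round(4))
a=(W[0]+W[1])/2;b=(W[2]+W[3])/2
print('c',(a+b)/2,'len',np.linalg.norm(b-a),'thk',np.linalg.norm(W[0]-W[1]),np.linalg.norm(W[3]-W[2]),'yaw',np.degrees(np.arctan2(*(b-a)[1::-1])))
e=np.degrees(np.arctan2(*(W[3]-W[0])[1::-1])),np.degrees(np.arctan2(*(W[2]-W[1])[1::-1]));print(e)
print('flange c',atz(c,(198.2,323),.179,o), 'w',np.linalg.norm(atz(c,(198,275.5),.179,o)-atz(c,(198,370.5),.179,o)))
# vial: window corners
print(qm(o['tool_rot'])[:,0])
v=[atz(c,p,.163,o).round(4) for p in [(299,389),(335,380),(365,377)]];print(v)
E
```

```text
[[0.4493 0.1615 0.209 ]
 [0.4462 0.1739 0.209 ]
 [0.4928 0.1857 0.209 ]
 [0.4961 0.1743 0.209 ]]
c [0.47110173 0.17387438 0.209     ] len 0.0483294417670899 thk 0.012705736101712927 0.011859245623875865 yaw 14.794341554965007
(np.float64(15.294995006148609), np.float64(14.288857577514174))
flange c [0.46996644 0.17333948 0.179     ] w 0.06567639097794863
[-5.89142003e-02  9.98263050e-01 -2.45555817e-05]
[array([0.5501, 0.2312, 0.163 ]), array([0.5825, 0.2274, 0.163 ]), array([0.6108, 0.2279, 0.163 ])]
```

Emit:
{"name": "apply_moves", "arguments": {"moves": [[[0.1,-0.6,1],[0,0,-0.6],1],[[0.2,-1.15,2],[0,0,-1.14],1],[[0.2,-1.15,2.5],[0,0,-1.14],1],[[0.2,-1.15,2.5],[0,0,-1.14],1]]}}

```text
t: 8.55
eef_pos: [0.4713, 0.1744, 0.2946]
tool_rot: [-0.0, 0.611, 0.792, -0.0]
contact_force: [0.4, -0.4, 0.3]
gripper_width: 1.001
```

```bash
python3 - <<'E'
from h import *
o=get_obs(); c=save('wrist','w5.png'); print(o['t'],o['q'].round(3),o['eef_pos'],o['contact_force'],o['gripper_width'],qm(o['tool_rot']).round(3))
save('scene','s5.png');save('top','t5.png')
E
```

```text
8.55 [-0.702  0.203  0.257  1.985 -0.062  0.962  1.413] [0.47133573 0.17440368 0.29456341] [ 0.44989859 -0.40897932  0.31434482] 1.0011347069821157 [[-0.254  0.967 -0.001]
 [ 0.967  0.254 -0.001]
 [-0.    -0.001 -1.   ]]
```

View pics/w5.png

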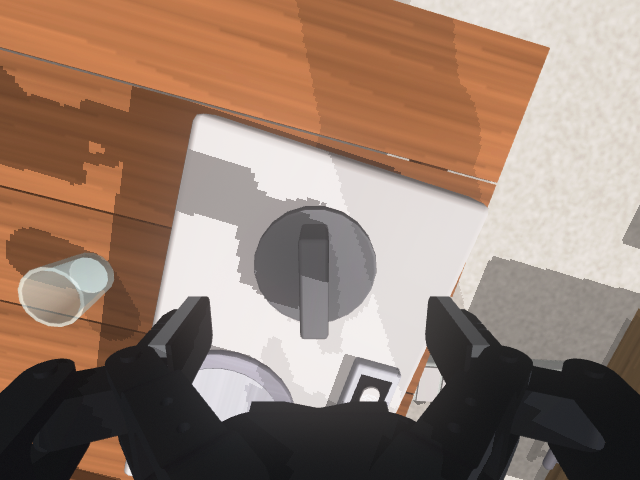

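View pics/s5.png

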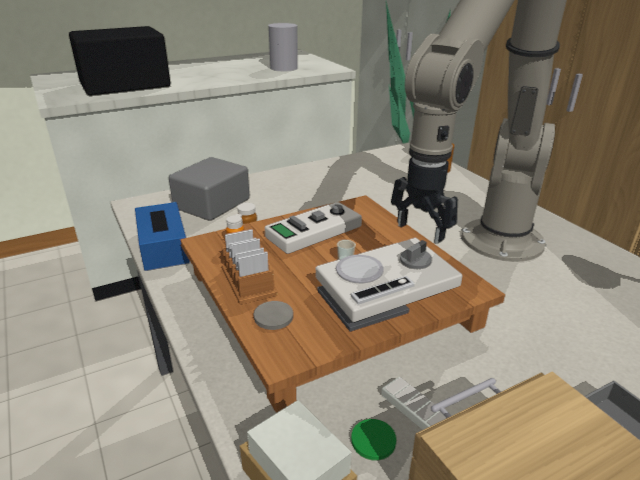

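View pics/t5.png

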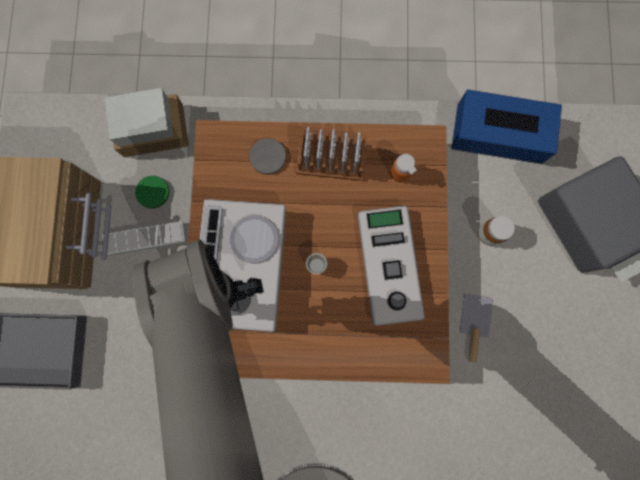

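Emit:
{"name": "apply_moves", "arguments": {"moves": [[[-0.07,-0.1,0.6],[0,0,0],1],[[-0.07,-0.1,1.2],[0,0,0],1],[[-0.07,-0.1,1.6],[0,0,0],1],[[-0.07,-0.1,1.6],[0,0,0],0],[[-0.07,-0.1,1.6],[0,0,0],-0.5],[[-0.07,-0.1,1.6],[0,0,0],-1],[[-0.07,-0.1,1.6],[0,0,0],-1],[[-0.07,-0.1,1.6],[0,0,0],-1],[[-0.07,-0.1,1.6],[0,0,0],-1]], "force": 50}}

```text
t: 9.82
eef_pos: [0.4694, 0.1718, 0.2553]
tool_rot: [0.0, 0.61, 0.792, 0.0]
contact_force: [0.5, -3.2, 4.2]
gripper_width: 0.155
```

```bash
python3 - <<'E'
from h import *
o=get_obs(); c=save('wrist','w6.png'); print(o['t'],o['eef_pos'],o['contact_force'],o['torque'],o['gripper_width'])
s=save('scene','s6.png')
cv2.imwrite('pics/s6c.png',cv2.resize(s['color'][230:330,300:480,::-1],None,fx=4,fy=4,interpolation=cv2.INTER_CUBIC))
E
```

```text
9.825 [0.4694091  0.17178093 0.25532385] [ 0.4996222  -3.18823533  4.16575634] [-0.4878573   0.09873523  0.03069288] 0.15547384396917344
```

View pics/w6.png

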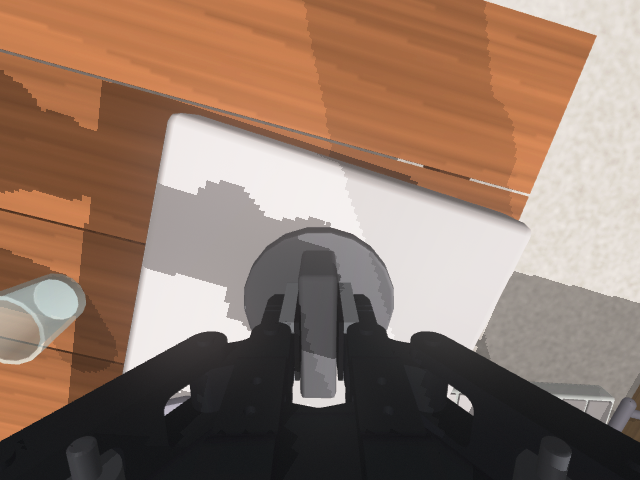

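View pics/s6c.png

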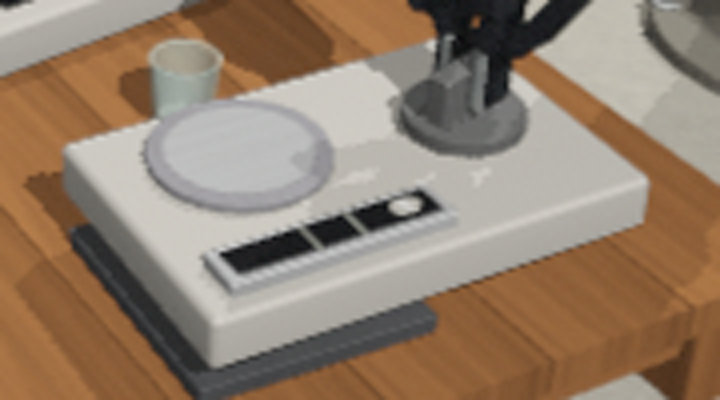

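Emit:
{"name": "apply_moves", "arguments": {"moves": [[[0,0,0.1],[0,0,0],-1],[[0,0,0.2],[0,0,0],-1],[[0,0,0.2],[0,0,0],-1]]}}

```text
t: 10.3
eef_pos: [0.4682, 0.1718, 0.2501]
tool_rot: [-0.001, 0.61, 0.792, -0.001]
contact_force: [-6.4, -4.6, 11.7]
gripper_width: 0.154
```

```bash
python3 - <<'E'
from h import *
o=get_obs(); print(o['t'],o['eef_pos'],o['contact_force'],o['torque'],o['gripper_width'])
s=save('scene','s7.png')
cv2.imwrite('pics/s7c.png',cv2.resize(s['color'][230:330,300:480,::-1],None,fx=4,fy=4,interpolation=cv2.INTER_CUBIC))
E
```

```text
10.3 [0.46820541 0.17177345 0.25006864] [-6.41628404 -4.56858104 11.72465932] [-0.91651025  0.81350701  0.02138342] 0.15433942155082192
```

View pics/s7c.png

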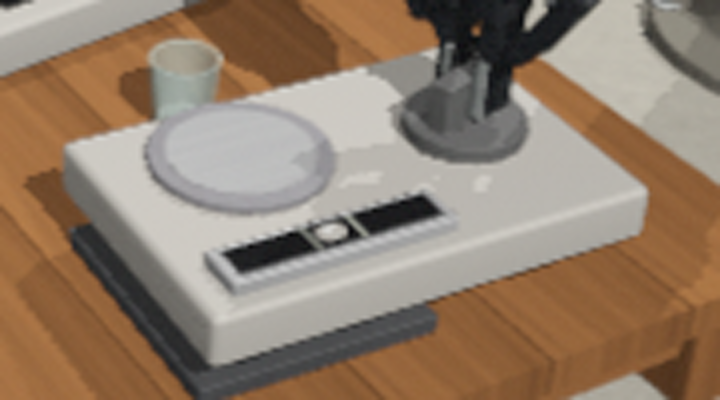

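Emit:
{"name": "apply_moves", "arguments": {"moves": [[[-0.04,-0.06,0.05],[0,0,0],-1],[[-0.04,-0.08,0.1],[0,0,0],-1],[[-0.04,-0.08,0.1],[0,0,0],-1]]}}

```text
t: 10.72
eef_pos: [0.4674, 0.1716, 0.2483]
tool_rot: [-0.0, 0.61, 0.793, 0.001]
contact_force: [-4.5, -2.1, 11.2]
gripper_width: 0.153
```

```bash
cat > look.py <<'E'
from h import *
import sys
n=sys.argv[1]
o=get_obs(); print(o['t'],o['eef_pos'].round(4),o['contact_force'].round(2),o['torque'].round(3),round(o['gripper_width'],3),'q7',o['q'].round(3)[-1])
s=save('scene','s%s.png'%n)
cv2.imwrite('pics/s%sc.png'%n,cv2.resize(s['color'][230:330,300:480,::-1],None,fx=4,fy=4,interpolation=cv2.INTER_CUBIC))
E
python3 look.py 8
```

```text
10.725 [0.4674 0.1716 0.2483] [-4.53 -2.07 11.23] [-0.41   0.313 -0.086] 0.153 q7 1.437
```

View pics/s8c.png

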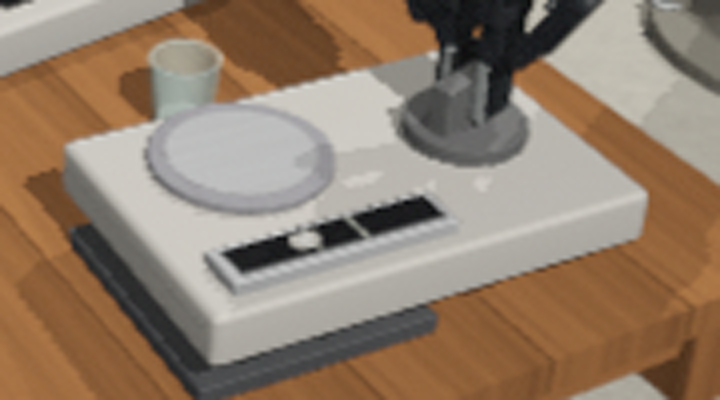

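Emit:
{"name": "apply_moves", "arguments": {"moves": [[[-0.03,-0.07,0.05],[0,0,0],-1],[[-0.03,-0.07,0.1],[0,0,0],-1],[[-0.03,-0.07,0.1],[0,0,0],-1]]}}

```text
t: 11.15
eef_pos: [0.467, 0.1714, 0.2473]
tool_rot: [0.0, 0.61, 0.793, 0.002]
contact_force: [-4.9, -1.5, 21.4]
gripper_width: 0.156
```

```bash
python3 look.py 9
```

```text
11.15 [0.467  0.1714 0.2473] [-4.89 -1.54 21.43] [-0.229  0.573 -0.004] 0.156 q7 1.439
```

View pics/s9c.png

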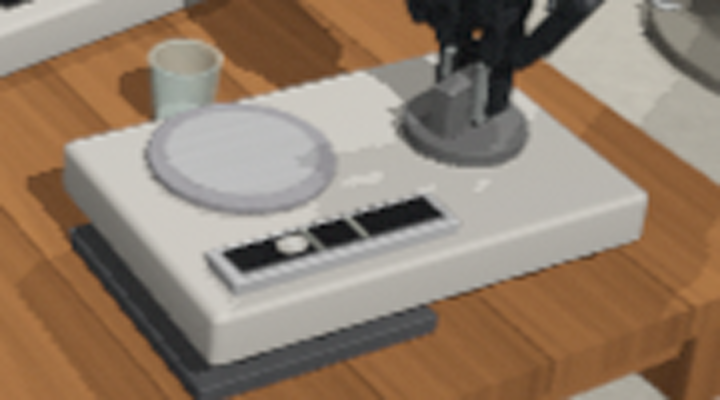

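Emit:
{"name": "apply_moves", "arguments": {"moves": [[[0,0,-0.04],[0,0,0],-1],[[0,0,-0.05],[0,0,0.6],-1],[[0,0,-0.06],[0,0,1.2],-1],[[0,0.01,-0.07],[0,0,1.8],-1],[[0,0.01,-0.08],[0,0,2.4],-1],[[0,0.02,-0.09],[0,0,3],-1],[[0,0.02,-0.09],[0,0,3],-1]]}}

```text
t: 12.08
eef_pos: [0.4673, 0.1729, 0.2488]
tool_rot: [-0.001, 0.794, 0.608, 0.003]
contact_force: [-2.9, 4.1, 12.1]
gripper_width: 0.151
```

```bash
python3 look.py 10
```

```text
12.075 [0.4673 0.1729 0.2488] [-2.9   4.12 12.14] [0.768 0.121 0.008] 0.151 q7 0.947
```

View pics/s10c.png

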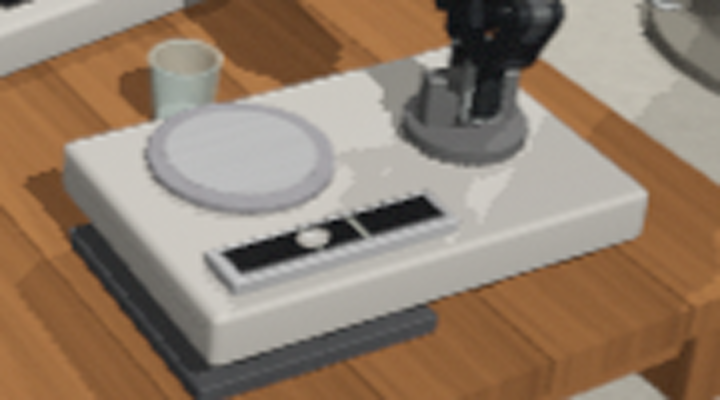

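Emit:
{"name": "apply_moves", "arguments": {"moves": [[[0.02,0,0],[0,0,0.6],-1],[[0.02,0,-0.01],[0,0,1.2],-1],[[0.03,0,-0.02],[0,0,1.8],-1],[[0.03,0,-0.03],[0,0,2.4],-1],[[0.03,0,-0.04],[0,0,3],-1],[[0.03,0,-0.04],[0,0,3],-1]]}}

```text
t: 12.88
eef_pos: [0.4683, 0.1742, 0.25]
tool_rot: [-0.002, 0.924, 0.382, 0.004]
contact_force: [0.9, 6.8, 9.9]
gripper_width: 0.151
```

```bash
python3 look.py 11; python3 - <<'E'
import cv2
im=cv2.imread('pics/s11.png')[265:310,345:420]; cv2.imwrite('pics/s11z.png',cv2.resize(im,None,fx=10,fy=10,interpolation=cv2.INTER_CUBIC))
E
```

```text
12.875 [0.4683 0.1742 0.25  ] [0.89 6.75 9.88] [ 1.105 -0.231 -0.044] 0.151 q7 0.458
```

View pics/s11z.png

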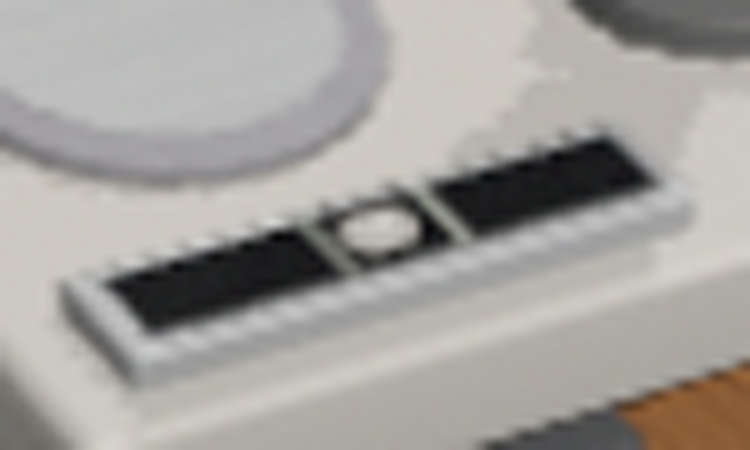

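Emit:
{"name": "apply_moves", "arguments": {"moves": [[[0.02,-0.02,0.015],[0,0,0.2],-1],[[0.02,-0.02,0.03],[0,0,0.5],-1],[[0.02,-0.02,0.03],[0,0,0.5],-1],[[0.02,-0.02,0.03],[0,0,0.5],-1]]}}

```text
t: 13.42
eef_pos: [0.4685, 0.1745, 0.25]
tool_rot: [-0.002, 0.94, 0.341, 0.003]
contact_force: [-1.4, 3.5, 19.1]
gripper_width: 0.152
```

```bash
python3 look.py 12; python3 - <<'E'
import cv2
from h import *
im=cv2.imread('pics/s12.png')[265:310,345:420]; cv2.imwrite('pics/s12z.png',cv2.resize(im,None,fx=10,fy=10,interpolation=cv2.INTER_CUBIC))
save('wrist','w12.png')
E
```

```text
13.425 [0.4685 0.1745 0.25  ] [-1.39  3.55 19.13] [ 0.462  0.361 -0.074] 0.152 q7 0.378
```

View pics/s12z.png

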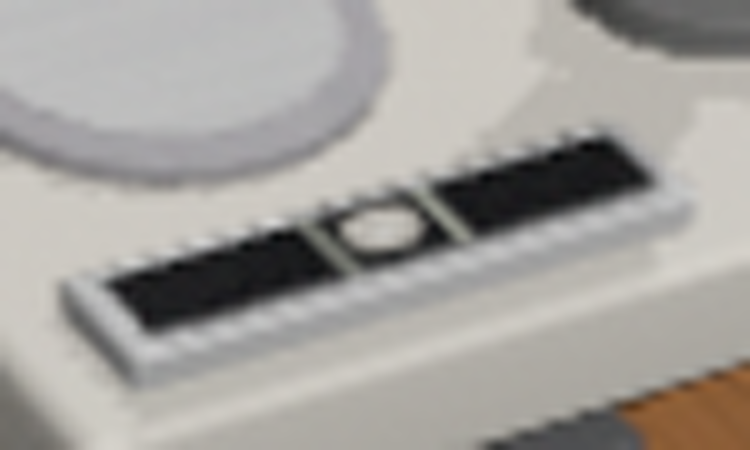

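View pics/w12.png

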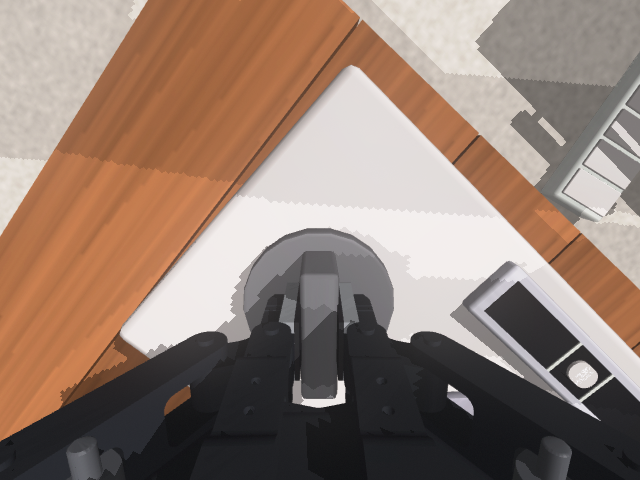

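Emit:
{"name": "apply_moves", "arguments": {"moves": [[[0.01,-0.01,-0.02],[0,0,0],-1],[[0.01,-0.01,-0.02],[0,0,0],-1],[[0.01,-0.01,-0.02],[0,0,0],-1]]}}

```text
t: 13.9
eef_pos: [0.4685, 0.1745, 0.2501]
tool_rot: [-0.001, 0.94, 0.341, 0.003]
contact_force: [-0.1, 2.9, 14.9]
gripper_width: 0.152
```

```bash
python3 look.py 13; python3 - <<'E'
import cv2
from h import *
im=cv2.imread('pics/s13.png')[265:310,345:420]; im=cv2.resize(im,None,fx=8,fy=8,interpolation=cv2.INTER_CUBIC)
w=save('wrist','w13.png')['color'][250:430,460:640,::-1]
cv2.imwrite('pics/z13.png',np.hstack([cv2.resize(im,(400,240)),cv2.resize(w,(400,400))[80:320]]))
print(get_obs()['contact_force'])
save('top','t13.png')
E
```

```text
13.9 [0.4685 0.1745 0.2501] [-0.09  2.88 14.86] [0.522 0.035 0.003] 0.152 q7 0.377
[-0.32633156  4.40075262 14.15303917]
```

View pics/z13.png

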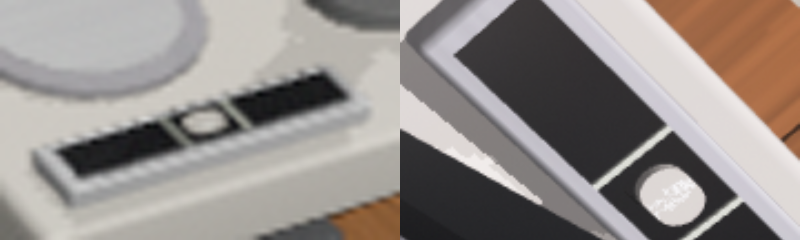

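View pics/s13.png

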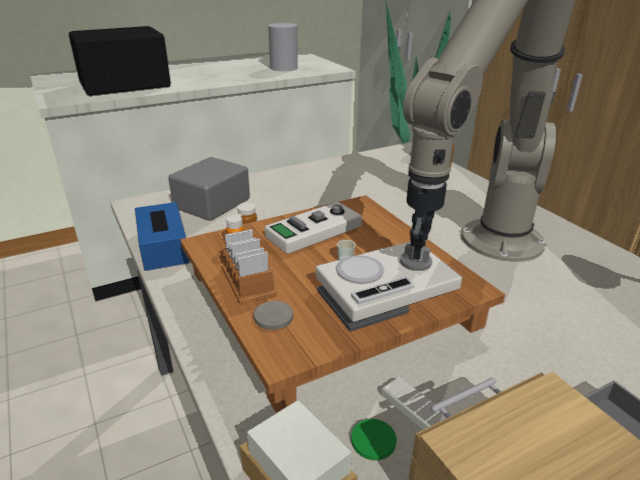

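```bash
python3 -c "
from station import *
print(hand_in())"
```

```text
the job is handed in; nothing more can be done
None
```

I pressed the round key right down and released it, then did the same with the bar key, without touching the square key. I then gripped the levelling knob, pressed the scale until its foot met the coaster, and turned the knob about 1.13 rad clockwise. I handed the job in at about 14 s, still holding the knob and pressing it down.

- **Keys:** The push reached about 26 N on the round key and 18 N on the bar key, against 5 N needed for full travel. The wrist picture during the bar press showed the bar key down and the other two up.
- **Foot:** The push at the end was about 14 to 15 N, at or just over the 10 to 14 N given. Easing it from 19 N to 15 N did not move the bubble, so the foot is seated firmly.
- **Bubble:** It lies between the two lines in both the scene and wrist cameras. The two disagree slightly: the scene camera puts it about 1 mm from the middle towards the hinged end, and the wrist camera puts it about centred. Both are inside the 4 mm limit.
- **Everything else:** The cup, rack, bottle, spare coaster and console look unmoved in the last scene picture.
- **Not closed out:** A sideways force of 3 to 4 N remained on the tool at the end. My first top-camera estimate of the knob position was about 8 mm off, so I used the wrist-camera measurement instead.

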